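# Point out the order in the candle shop and ring the bell

## Robot

A 6-joint arm with a two-finger parallel gripper is mounted at the origin on the work surface. World frame = base frame: x ahead of the robot, y to its left, z up, the work surface at z = 0. Lengths are in m, angles in rad, forces in N, time in s.
With the tool pointing down it reaches from about 0.375 to 0.975 m from the base axis. Payload 3.8 kg.
Tool frame: the origin (TCP) lies between the finger pads, 19 mm behind the fingertips; this is the grasp point; z points along the fingers, y is the line along which they close (so a half turn about z gives the same grasp; the last joint's range is limited). The gripper opens to 85 mm and grips with 20 to 120 N. Pads are 22 mm wide; open, the fingers measure 114 mm over their backs; the gripper's body (76 mm by 85 mm) begins 54 mm behind the grasp point. The pads swing forward as they close: fully open they stand 13 mm farther back than shut.
Start: joints at [1.143, 0.264, 1.604, -0, 1.274, -0.037], TCP at [0.257, 0.624, 0.25] pointing down, gripper open.
Joint ranges: [-2.63, 2.63], [-0.94, 2.18], [0.31, 2.57], [-1.31, 4.45], [0, 2.66], [-2.55, 2.55]. Speed limits (rad/s): [2.57, 2.57, 3.14, 3.14, 3.14, 3.14].

## Interface

Orientations are given as a rotation vector (axis times angle).
In Python, from workcell import bot, vision gives the robot as it stands.
- The arm moves only by the tool play_rows, never from a script. Its argument "rows" is a list of rows, each an object of numbers: "dx", "dy", "dz": the shift along the tool's x, y, z as a fraction of full scale; "roll": the turn about the tool's z as a fraction of full scale; "fingers": the closure, from 0 (fully open) to 1 (shut). In form: [{"dx": .., "dy": .., "dz": .., "roll": .., "fingers": ..}, ...]. A call has 1 to 20 rows; each row shifts and turns the commanded pose from where the row before left it, along the tool's axes as they then stand; what a row does not reach is not made up. Full scale, the value 1, is 0.04 m for a shift and 4 degrees for a turn. A row lasts 1/12 s, in which the tool goes at most 41.7 mm and 7.16 degrees, less where a joint would pass 70% of its speed; a pose out of reach is approached as far as the arm can. A call with a number of a shift or a turn outside -1 to 1 is refused whole. A call with a gripper value outside its range is refused whole. The fingers move at their own pace and stop on an object; "grip_force" is the grip in N (left out, the last holds). Time passes only in rows, so rows that do not move let the fingers close. It gives the time, the measured TCP pose, the force and the opening at its end, in the units of the state.
- bot.read_state(): the state, without advancing time (a new reading comes with each control period).
- vision.read_camera(name): name is "scene" or "side" or "wrist"; returns a dict with "pixels" (384x512x3 uint8, red, green, blue), "depth" (384x512 float32, m along the optical axis (not along the pixel's ray), 0 where there is no reading), "fx", "fy", "cx", "cy" (pixels), "R" (3x3) and "t" (3): a world point X has camera coordinates R X + t. Camera axes: x right, y down, z forward; pixel columns grow to the right and rows downward; lengths in m; the calibration is good to about 2 mm. A picture is of the moment at which its call begins.
- bot.finish_job(): hands the job in, once; it reports no verdict.
The state is a dict: "time": time; "q": joint angles; "joint_vel": joint speeds; "joint_torque": joint torques, N m; "tool_pos": TCP position; "tcp_rot": TCP orientation; "wrist_force": force on the tool from outside, world axes, zero at the start; "torque": the same for the moment, N m; "width": opening from 0.0 (shut) to 1.0 (fully open).
Only numpy, scipy, OpenCV 4.12 (cv2) and the standard library are available. Lean on these libraries where they do the work, as an engineer would, in place of code of your own. Each camera call takes 0.05 s, during which the arm holds its last target. There are 200 camera calls.

## Task

Show your colleague what to wrap for the customer: point down at the dark green candlestick with the fingertips a few centimetres above the middle of its top and stay there for a good two seconds, then do the same over the middle of the jar of yellow candles. Then press the plunger of the counter bell down until it rings, and let it come back up. Do not touch the candlesticks, their board, the jars, the mug or the gift box; point at no other candlestick or jar, and keep well above them as you pass.

Things in the scene. Friction and masses are not known exactly. Their poses are not given: they have to be found in the camera images.
- stick_green: very dark green glazed candlestick, loose, 150 mm tall, round: base disc 72 mm across, stem 33 mm, wavy frills 52 mm and (at the very top) 62 mm across; origin: centre of its underside, z up. It stands on the oak riser
- stick_green_cup (a point): centre of the dark candle socket in the top face of the very dark green candlestick, its highest point, 150 mm above its underside
- stick_pink: pale pink glazed candlestick, loose, 120 mm tall, round: base disc 72 mm across, stem 33 mm, wavy frills 52 mm and (at the very top) 62 mm across; origin: centre of its underside, z up. It stands on the oak riser
- stick_pink_cup (a point): centre of the dark candle socket in the top face of the pale pink candlestick, its highest point, 120 mm above its underside
- stick_white: white glazed candlestick, loose, 165 mm tall, round: base disc 72 mm across, stem 33 mm, wavy frills 52 mm and (at the very top) 62 mm across; origin: centre of its underside, z up. It stands on the oak riser
- stick_white_cup (a point): centre of the dark candle socket in the top face of the white candlestick, its highest point, 165 mm above its underside
- stick_lime: light yellow-green (lime) glazed candlestick, loose, 140 mm tall, round: base disc 72 mm across, stem 33 mm, wavy frills 52 mm and (at the very top) 62 mm across; origin: centre of its underside, z up. It stands on the oak riser
- stick_lime_cup (a point): centre of the dark candle socket in the top face of the light yellow-green (lime) candlestick, its highest point, 140 mm above its underside
- riser: oak board fixed to the counter, 120 x 460 x 30 mm high (x, y, z), carrying the four candlesticks in a row along its y axis; origin: centre of its underside
- jar_yellow: glass jar 92 mm across and 115 mm high, full of yellow dinner candles (seven, bundle about 90 mm across at the top) that reach 210 mm above the counter; loose, 0.7 to 1 kg, all one piece; origin: centre of its underside, z up
- jar_yellow_top (a point): point on the axis of the jar of yellow candles, level with the candle tops, 210 mm above its underside
- jar_red: glass jar 92 mm across and 115 mm high, full of red dinner candles (seven, bundle about 90 mm across at the top) that reach 210 mm above the counter; loose, 0.7 to 1 kg, all one piece; origin: centre of its underside, z up
- jar_red_top (a point): point on the axis of the jar of red candles, level with the candle tops, 210 mm above its underside
- jar_lilac: glass jar 92 mm across and 115 mm high, full of lilac dinner candles (seven, bundle about 90 mm across at the top) that reach 210 mm above the counter; loose, 0.7 to 1 kg, all one piece; origin: centre of its underside, z up
- jar_lilac_top (a point): point on the axis of the jar of lilac candles, level with the candle tops, 210 mm above its underside
- bell: steel counter bell on a black foot 92 mm across, screwed to the counter, dome to 45 mm high; origin: centre of its underside
- bell_top (a point): top centre of the bell's brass plunger (a button 22 mm across), 62 mm above the counter when up; it moves with the plunger
- bell_plunger (a joint): travel of the bell's plunger, m: 0 up, 0.006 fully down (straight down, spring 2 N at the start to 4.5 N fully down); the bell rings at 0.004; springs back by itself
- mug: green glass mug, 95 mm high, 72 mm across, loose bystander; origin: centre of its underside
- giftbox: blue card gift box 110 x 70 x 30 mm, loose bystander; origin: centre of its underside

How it is judged:
By the outcome, as a careful person would: the job done as asked, in the order asked, and still so for the second after the job is handed in, with the robot touching nothing.
It also fails if it takes over 51 s, if anything falls off the work surface, if the arm or the gripper's body presses on something with over 40 N, if the wrist force passes 120 N, or if a joint passes its speed limit or range.

## Working session

There is one attempt and no reset: what is moved stays moved. The work goes in short steps, Python scripts to look and compute and a tool call to move; the robot and the scene stay as the last step left them, time stands still between calls to the robot, and variables do not carry over. Pictures are saved under pics/ and viewed, on a budget of 10 in all, crops included, one or two more only if the job needs it, and the job is handed in when it is done.

Besides the shell and the picture viewer there is one more tool, called after "Request:" as a command line: name --argument value ..., lists and objects as JSON in quotes. play_rows: Moves the arm, as the interface text tells. Its arguments: {"type":"object","properties":{"rows":{"type":"array","items":{"type":"object","properties":{"dx":{"type":"number","minimum":-1,"maximum":1},"dy":{"type":"number","minimum":-1,"maximum":1},"dz":{"type":"number","minimum":-1,"maximum":1},"roll":{"type":"number","minimum":-1,"maximum":1},"fingers":{"type":"number"}}}},"grip_force":{"type":"number"}},"required":["rows"]}

```bash
mkdir -p pics; python3 - <<'E'
from workcell import bot, vision
import cv2,numpy as np
s=bot.read_state();print({k:np.round(s[k],3) for k in s})
for n in("scene","side"):
    d=vision.read_camera(n);np.savez(n,**d);cv2.imwrite(f"pics/{n}.png",d["pixels"][:,:,::-1]);print(n,d["fx"],d["cx"],d["cy"],d["R"],d["t"])
a=cv2.imread("pics/scene.png");b=cv2.imread("pics/side.png")
E
```

```text
{'time': np.float64(0.0), 'q': array([ 1.143,  0.265,  1.605,  0.   ,  1.274, -0.037]), 'joint_vel': array([ 0.002, -0.001, -0.002,  0.001,  0.001,  0.   ]), 'joint_torque': array([ 0.0000e+00, -5.1514e+01, -3.6730e+01, -0.0000e+00,  1.4000e-02,
        0.0000e+00]), 'tool_pos': array([0.257, 0.623, 0.249]), 'tcp_rot': array([-6.100e-01, -3.081e+00,  3.000e-03]), 'wrist_force': array([-0.317,  0.236,  0.329]), 'torque': array([ 0.002, -0.006, -0.049]), 'width': np.float64(1.001)}
scene 384.9500892329194 257.74858069739787 192.02922923905678 [[-0.74909404  0.6624187   0.0077187 ]
 [ 0.53886153  0.61606449 -0.57453703]
 [-0.38533929 -0.42622296 -0.81844219]] [ 0.38134671 -0.26223217  1.66695783]
side 390.0714752198136 265.0201461393283 195.63734225180738 [[ 0.94082367 -0.33814453 -0.02256309]
 [-0.23677778 -0.6082368  -0.7576175 ]
 [ 0.24246052  0.71812692 -0.65230869]] [-0.5343772   0.27806552  1.23100212]
```

View pics/scene.png

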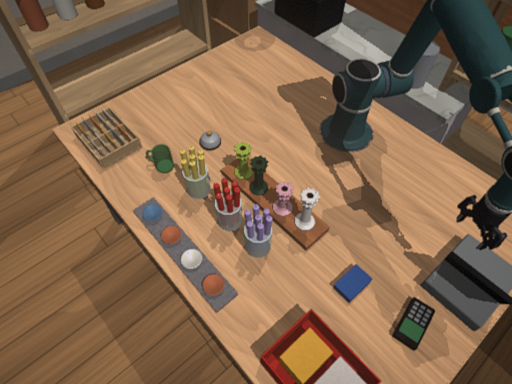

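View pics/side.png

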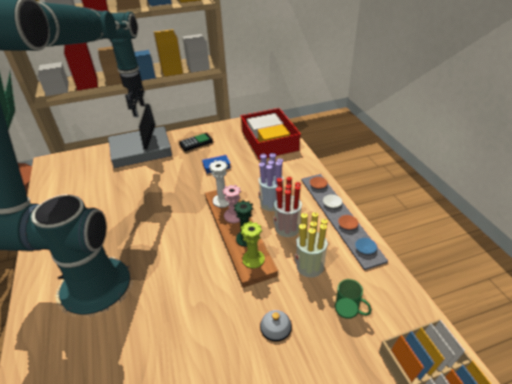

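The scene view shows the green candlestick top at about (260,161), the yellow candle tops at (193,157) and the bell button at (209,133). The matching side-view pixels are (243,207), (313,222) and (276,315).

```bash
cat > h.py <<'E'
import numpy as np,cv2
def ray(d,u,v,z):
    R,t=d["R"],d["t"];c=-R.T@t;r=R.T@np.array([(u-d["cx"])/d["fx"],(v-d["cy"])/d["fy"],1]);return c+r*(z-c[2])/r[2]
def cloud(d):
    v,u=np.mgrid[:384,:512];D=d["depth"];P=np.stack([(u-d["cx"])/d["fx"]*D,(v-d["cy"])/d["fy"]*D,D],-1)
    return (P-d["t"])@d["R"]
E
python3 - <<'E'
from h import *
S={n:np.load(n+".npz") for n in("scene","side")}
px={"green":(.18,(260,161),(243,207)),"yellow":(.21,(193,157),(313,222)),"bell":(.062,(209,133),(276,315)),
"lime":(.17,(243,148),(252,230)),"pink":(.15,(285,188),(232,190)),"white":(.195,(310,194),(219,166)),"red":(.21,(228,192),(289,186)),"lilac":(.21,(259,217),(270,165))}
for k,(z,a,b) in px.items():
    print(k,ray(S["scene"],*a,z).round(3),ray(S["side"],*b,z).round(3))
    for n,p in zip(S,(a,b)):
        P=cloud(S[n]);g=np.mean([ray(S["scene"],*a,z),ray(S["side"],*b,z)],0)
        m=(np.hypot(P[...,0]-g[0],P[...,1]-g[1])<.055)&(abs(P[...,2]-z)<(.006 if k!="bell" else .008))&(S[n]["depth"]>0)
        Q=P[m]
        if len(Q): print("   ",n,len(Q),((Q.min(0)+Q.max(0))/2).round(3),np.ptp(Q,0).round(3),Q.mean(0).round(3))
ims=[]
for n,(x,y) in (("scene",(150,110)),("side",(190,150))):
    w=cv2.imread(f"pics/{n}.png")[y:y+(150 if n=="scene" else 190),x:x+(150)];ims.append(cv2.resize(w,(400,500 if n=="side" else 400),interpolation=cv2.INTER_CUBIC))
ims[0]=cv2.copyMakeBorder(ims[0],0,100,0,0,0);cv2.imwrite("pics/crop.png",np.hstack(ims))
E
```

```text
green [ 0.491 -0.011  0.18 ] [ 0.493 -0.017  0.18 ]
    scene 186 [ 0.501 -0.008  0.18 ] [0.062 0.061 0.011] [ 0.5   -0.008  0.18 ]
    side 205 [ 0.495 -0.013  0.179] [0.062 0.066 0.009] [ 0.495 -0.015  0.179]
yellow [ 0.667 -0.155  0.21 ] [ 0.654 -0.183  0.21 ]
    scene 46 [ 0.664 -0.171  0.21 ] [0.05  0.081 0.01 ] [ 0.666 -0.168  0.207]
    side 52 [ 0.66  -0.174  0.208] [0.05  0.08  0.008] [ 0.66  -0.175  0.206]
bell [ 0.483 -0.33   0.062] [ 0.479 -0.341  0.062]
    scene 22 [ 0.482 -0.336  0.059] [0.021 0.02  0.01 ] [ 0.483 -0.335  0.06 ]
    side 52 [ 0.479 -0.339  0.059] [0.02  0.022 0.009] [ 0.478 -0.34   0.06 ]
lime [ 0.491 -0.102  0.17 ] [ 0.49  -0.113  0.17 ]
    scene 169 [ 0.495 -0.103  0.169] [0.06 0.06 0.01] [ 0.496 -0.102  0.17 ]
    side 239 [ 0.491 -0.106  0.169] [0.06  0.061 0.009] [ 0.491 -0.107  0.168]
pink [0.489 0.115 0.15 ] [0.492 0.111 0.15 ]
    scene 209 [0.494 0.115 0.15 ] [0.062 0.063 0.011] [0.495 0.116 0.15 ]
    side 171 [0.492 0.11  0.149] [0.061 0.06  0.009] [0.491 0.11  0.149]
white [0.47  0.207 0.195] [0.474 0.2   0.195]
    scene 234 [0.478 0.211 0.195] [0.06  0.062 0.011] [0.477 0.211 0.195]
    side 150 [0.473 0.203 0.194] [0.059 0.061 0.009] [0.472 0.205 0.193]
red [0.669 0.036 0.21 ] [ 0.652 -0.008  0.21 ]
    scene 55 [0.663 0.017 0.209] [0.057 0.074 0.009] [0.66  0.017 0.207]
    side 41 [0.659 0.011 0.208] [0.056 0.073 0.008] [0.658 0.012 0.207]
lilac [0.657 0.17  0.21 ] [0.635 0.121 0.21 ]
    scene 62 [0.658 0.162 0.208] [0.061 0.076 0.009] [0.655 0.162 0.207]
    side 27 [0.652 0.158 0.208] [0.052 0.077 0.008] [0.654 0.149 0.206]
```

View pics/crop.png

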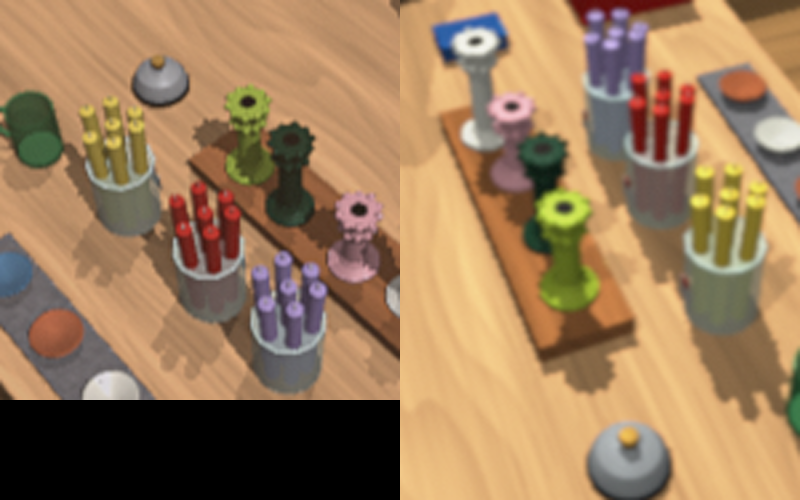

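The crop agrees with the full views: the dark green stick is the second one on the riser, next to lime, and the yellow jar is the one nearest the mug. My estimates are green (0.497,-0.011), yellow (0.662,-0.172) and bell (0.481,-0.338). I'll shut the fingers, go up, and travel on the robot side of the riser.

Request:
play_rows --rows '[{"dz":-0.55,"fingers":1},{"dz":-0.55,"fingers":1},{"dz":-0.55,"fingers":1},{"dz":-0.55,"fingers":1},{"dz":-0.55,"fingers":1},{"dx":-0.5,"dy":-0.7,"fingers":1},{"dx":-0.5,"dy":-0.7,"fingers":1},{"dx":-0.5,"dy":-0.7,"fingers":1},{"dx":-0.5,"dy":-0.7,"fingers":1},{"dx":-0.5,"dy":-0.7,"fingers":1},{"dx":-0.5,"dy":-0.7,"fingers":1},{"dx":-0.5,"dy":-0.7,"fingers":1},{"dx":-0.5,"dy":-0.7,"fingers":1},{"dx":-0.5,"dy":-0.7,"fingers":1},{"dx":-0.5,"dy":-0.7,"fingers":1},{"dx":-0.5,"dy":-0.7,"fingers":1},{"dx":-0.5,"dy":-0.7,"fingers":1}]'

```text
validation failed for argument at $.ro...
```

Request:
play_rows --rows '[{"dx":-0.5,"dy":-0.7,"fingers":1},{"dx":-0.5,"dy":-0.7,"fingers":1},{"dx":-0.5,"dy":-0.7,"fingers":1},{"dx":-0.5,"dy":-0.7,"fingers":1},{"dx":-0.5,"dy":-0.7,"fingers":1},{"dx":-0.5,"dy":-0.7,"fingers":1},{"fingers":1},{"fingers":1}]'

```text
validation failed for argument at $.ro...
```

```bash
python3 - <<'E'
from workcell import bot, vision
import cv2,numpy as np
from h import *
d=vision.read_camera("wrist");cv2.imwrite("pics/w1.png",d["pixels"][:,:,::-1]);np.savez("w1",**d)
s=bot.read_state();print(s["tool_pos"],s["tcp_rot"],s["width"],s["q"].round(2) if hasattr(s["q"],"round") else s["q"])
P=cloud(d)
for k,z,g in(("green",.18,(.497,-.011)),("lime",.17,(.493,-.105)),("yellow",.21,(.662,-.172)),("pink",.15,(.493,.113))):
    m=(np.hypot(P[...,0]-g[0],P[...,1]-g[1])<.055)&(abs(P[...,2]-z)<.006)&(d["depth"]>0);Q=P[m]
    if len(Q): print(k,len(Q),((Q.min(0)+Q.max(0))/2).round(3),np.ptp(Q,0).round(3))
E
```

```text
[0.25688297 0.62361094 0.24894124] [-6.09951510e-01 -3.08136029e+00  2.71845327e-03] 0.9993825536977188 [ 1.14  0.26  1.61  0.    1.27 -0.04]
```

View pics/w1.png

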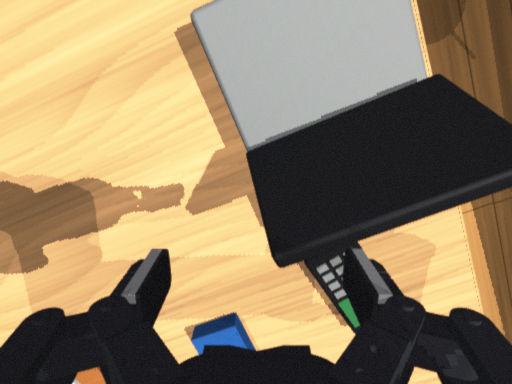

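Both calls were refused, so the arm hasn't moved; the wrist view still shows the laptop and card reader at the start. I'll try again with every field filled in.

Request:
play_rows --rows '[{"dx":0,"dy":0,"dz":-0.55,"roll":0,"fingers":1},{"dx":0,"dy":0,"dz":-0.55,"roll":0,"fingers":1},{"dx":0,"dy":0,"dz":-0.55,"roll":0,"fingers":1},{"dx":0,"dy":0,"dz":-0.55,"roll":0,"fingers":1},{"dx":0,"dy":0,"dz":-0.55,"roll":0,"fingers":1}]'

```text
time: 0.57
tool_pos: [0.257, 0.6238, 0.3604]
tcp_rot: [-0.61, -3.082, 0.002]
wrist_force: [0.8, 0.2, 1.0]
width: 0.295
```

Request:
play_rows --rows '[{"dx":-0.3,"dy":-0.4,"dz":0,"roll":0,"fingers":1},{"dx":-0.5,"dy":-0.7,"dz":0,"roll":0,"fingers":1},{"dx":-0.5,"dy":-0.7,"dz":0,"roll":0,"fingers":1},{"dx":-0.5,"dy":-0.7,"dz":0,"roll":0,"fingers":1},{"dx":-0.5,"dy":-0.7,"dz":0,"roll":0,"fingers":1},{"dx":-0.5,"dy":-0.7,"dz":0,"roll":0,"fingers":1},{"dx":-0.5,"dy":-0.7,"dz":0,"roll":0,"fingers":1},{"dx":-0.5,"dy":-0.7,"dz":0,"roll":0,"fingers":1},{"dx":-0.5,"dy":-0.7,"dz":0,"roll":0,"fingers":1},{"dx":-0.5,"dy":-0.7,"dz":0,"roll":0,"fingers":1},{"dx":-0.5,"dy":-0.7,"dz":0,"roll":0,"fingers":1},{"dx":-0.5,"dy":-0.7,"dz":0,"roll":0,"fingers":1},{"dx":-0.5,"dy":-0.7,"dz":0,"roll":0,"fingers":1},{"dx":-0.5,"dy":-0.7,"dz":0,"roll":0,"fingers":1},{"dx":-0.5,"dy":-0.7,"dz":0,"roll":0,"fingers":1},{"dx":-0.5,"dy":-0.7,"dz":0,"roll":0,"fingers":1},{"dx":-0.5,"dy":-0.7,"dz":0,"roll":0,"fingers":1},{"dx":-0.5,"dy":-0.7,"dz":0,"roll":0,"fingers":1},{"dx":-0.3,"dy":-0.4,"dz":0,"roll":0,"fingers":1}]'

```text
time: 2.15
tool_pos: [0.4001, 0.0129, 0.3598]
tcp_rot: [0.613, 3.081, -0.002]
wrist_force: [1.0, -0.6, -0.3]
width: -0.003
```

```bash
cat > look.py <<'E'
import sys
from workcell import bot, vision
from h import *
n=sys.argv[1]
d=vision.read_camera("wrist");cv2.imwrite(f"pics/{n}.png",d["pixels"][:,:,::-1]);np.savez(n,**d)
s=bot.read_state();print(s["time"],np.round(s["tool_pos"],4),np.round(s["tcp_rot"],3),s["width"],np.round(s["q"],2),np.round(s["wrist_force"],1))
P=cloud(d)
for k,z,g in(("green",.18,(.497,-.011)),("lime",.17,(.493,-.105)),("yellow",.208,(.662,-.172)),("pink",.15,(.493,.113)),("bell",.060,(.481,-.338))):
    m=(np.hypot(P[...,0]-g[0],P[...,1]-g[1])<.055)&(abs(P[...,2]-z)<.006)&(d["depth"]>0);Q=P[m]
    if len(Q): print(k,len(Q),((Q.min(0)+Q.max(0))/2).round(4),np.ptp(Q,0).round(3))
E
python3 look.py w2
```

```text
2.2 [0.4008 0.011  0.3597] [ 0.615  3.08  -0.005] 0.0032967321435164883 [-0.03 -0.33  1.98 -0.    1.49 -1.21] [ 0.9 -1.8  0.7]
green 545 [0.4936 0.0029 0.1791] [0.057 0.036 0.01 ]
lime 1440 [ 0.4889 -0.1027  0.1692] [0.056 0.062 0.01 ]
pink 1909 [0.4916 0.1146 0.1492] [0.062 0.064 0.01 ]
bell 153 [ 0.4805 -0.3358  0.0589] [0.021 0.021 0.009]
```

View pics/w2.png

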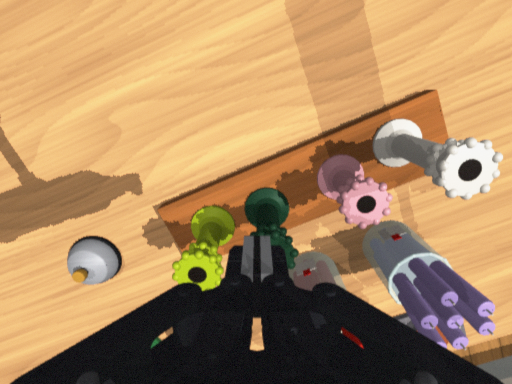

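The wrist view shows the green stick just beyond the fingertips at about (275,235), with lime at (198,272), pink at (365,203) and the bell at (85,270). Positions agree to within a few millimetres, so I'll move over green and lower.

Request:
play_rows --rows '[{"dx":-0.4,"dy":0.07,"dz":0,"roll":0,"fingers":1},{"dx":-0.4,"dy":0.07,"dz":0,"roll":0,"fingers":1},{"dx":-0.4,"dy":0.07,"dz":0,"roll":0,"fingers":1},{"dx":-0.4,"dy":0.07,"dz":0,"roll":0,"fingers":1},{"dx":-0.4,"dy":0.07,"dz":0,"roll":0,"fingers":1},{"dx":-0.4,"dy":0.07,"dz":0,"roll":0,"fingers":1},{"dx":0,"dy":0,"dz":0.3,"roll":0,"fingers":1},{"dx":0,"dy":0,"dz":0.3,"roll":0,"fingers":1},{"dx":0,"dy":0,"dz":0.3,"roll":0,"fingers":1},{"dx":0,"dy":0,"dz":0.3,"roll":0,"fingers":1},{"dx":0,"dy":0,"dz":0.3,"roll":0,"fingers":1},{"dx":0,"dy":0,"dz":0.3,"roll":0,"fingers":1},{"dx":0,"dy":0,"dz":0.3,"roll":0,"fingers":1},{"dx":0,"dy":0,"dz":0.3,"roll":0,"fingers":1},{"dx":0,"dy":0,"dz":0.3,"roll":0,"fingers":1},{"dx":0,"dy":0,"dz":0.3,"roll":0,"fingers":1},{"dx":0,"dy":0,"dz":0,"roll":0,"fingers":1},{"dx":0,"dy":0,"dz":0,"roll":0,"fingers":1}]'

```text
time: 3.7
tool_pos: [0.4948, -0.0053, 0.2389]
tcp_rot: [-0.61, -3.08, 0.0]
wrist_force: [-1.0, 0.1, 0.9]
width: 0.002
```

```bash
python3 look.py w3; python3 - <<'E'
from workcell import vision
import cv2,numpy as np
o=[]
for n,(x,y) in (("scene",(160,60)),("side",(160,100))):
    d=vision.read_camera(n);o.append(cv2.resize(d["pixels"][y:y+200,x:x+160,::-1],(400,500)))
cv2.imwrite("pics/c3.png",np.hstack(o))
E
```

```text
3.75 [ 0.4954 -0.0053  0.2399] [-0.61  -3.082  0.   ] 0.002105770979044703 [-0.06 -0.07  1.99  0.    1.22 -1.24] [-0.2  0.7 -0.1]
green 4735 [ 0.4942 -0.01    0.1796] [0.058 0.062 0.011]
lime 4820 [ 0.4921 -0.1027  0.1693] [0.064 0.062 0.011]
pink 5736 [0.4918 0.1146 0.1496] [0.063 0.064 0.011]
bell 5 [ 0.4865 -0.3273  0.0549] [0.004 0.003 0.002]
```

View pics/c3.png

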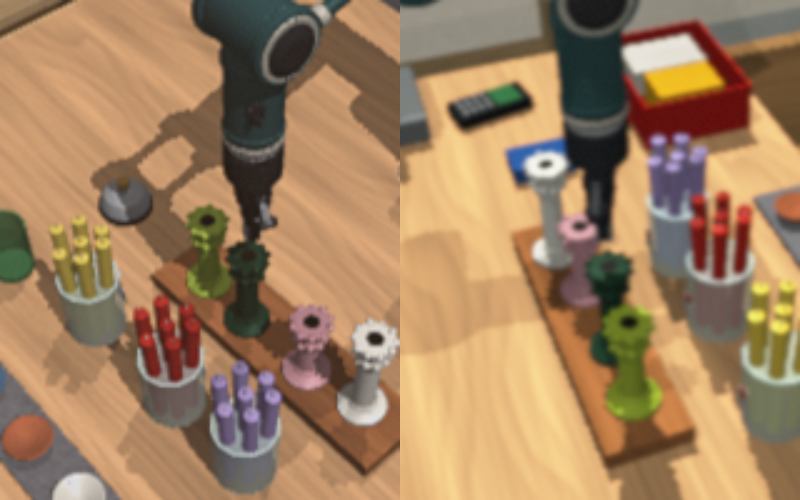

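The crop shows the fingertips directly over the dark green stick, at about (260,232) on the left and (600,232) on the right. I'll correct y by −6 mm and lower 5 mm, then hold.

Request:
play_rows --rows '[{"dx":-0.06,"dy":-0.14,"dz":0.12,"roll":0,"fingers":1},{"dx":0,"dy":0,"dz":0,"roll":0,"fingers":1},{"dx":0,"dy":0,"dz":0,"roll":0,"fingers":1},{"dx":0,"dy":0,"dz":0,"roll":0,"fingers":1},{"dx":0,"dy":0,"dz":0,"roll":0,"fingers":1},{"dx":0,"dy":0,"dz":0,"roll":0,"fingers":1},{"dx":0,"dy":0,"dz":0,"roll":0,"fingers":1},{"dx":0,"dy":0,"dz":0,"roll":0,"fingers":1},{"dx":0,"dy":0,"dz":0,"roll":0,"fingers":1},{"dx":0,"dy":0,"dz":0,"roll":0,"fingers":1},{"dx":0,"dy":0,"dz":0,"roll":0,"fingers":1},{"dx":0,"dy":0,"dz":0,"roll":0,"fingers":1},{"dx":0,"dy":0,"dz":0,"roll":0,"fingers":1},{"dx":0,"dy":0,"dz":0,"roll":0,"fingers":1},{"dx":0,"dy":0,"dz":0,"roll":0,"fingers":1},{"dx":0,"dy":0,"dz":0,"roll":0,"fingers":1},{"dx":0,"dy":0,"dz":0,"roll":0,"fingers":1},{"dx":0,"dy":0,"dz":0,"roll":0,"fingers":1},{"dx":0,"dy":0,"dz":0,"roll":0,"fingers":1},{"dx":0,"dy":0,"dz":0,"roll":0,"fingers":1}]'

```text
time: 5.52
tool_pos: [0.4954, -0.0114, 0.2352]
tcp_rot: [0.61, 3.082, -0.0]
wrist_force: [-0.5, -0.4, 0.2]
width: -0.001
```

Request:
play_rows --rows '[{"dx":0,"dy":0,"dz":0,"roll":0,"fingers":1},{"dx":0,"dy":0,"dz":0,"roll":0,"fingers":1},{"dx":0,"dy":0,"dz":0,"roll":0,"fingers":1},{"dx":0,"dy":0,"dz":0,"roll":0,"fingers":1},{"dx":0,"dy":0,"dz":0,"roll":0,"fingers":1},{"dx":0,"dy":0,"dz":0,"roll":0,"fingers":1},{"dx":0,"dy":0,"dz":0,"roll":0,"fingers":1},{"dx":0,"dy":0,"dz":0,"roll":0,"fingers":1},{"dx":0,"dy":0,"dz":0,"roll":0,"fingers":1},{"dx":0,"dy":0,"dz":0,"roll":0,"fingers":1},{"dx":0,"dy":0,"dz":0,"roll":0,"fingers":1},{"dx":0,"dy":0,"dz":0,"roll":0,"fingers":1},{"dx":0,"dy":0,"dz":0,"roll":0,"fingers":1},{"dx":0,"dy":0,"dz":0,"roll":0,"fingers":1},{"dx":0,"dy":0,"dz":0,"roll":0,"fingers":1},{"dx":0,"dy":0,"dz":0,"roll":0,"fingers":1}]'

```text
time: 6.85
tool_pos: [0.4954, -0.0114, 0.2352]
tcp_rot: [-0.61, -3.082, -0.0]
wrist_force: [0.7, -0.0, 0.0]
width: -0.003
```

Request:
play_rows --rows '[{"dx":0,"dy":0,"dz":-0.48,"roll":0,"fingers":1},{"dx":0,"dy":0,"dz":-0.48,"roll":0,"fingers":1},{"dx":0,"dy":0,"dz":-0.48,"roll":0,"fingers":1},{"dx":0,"dy":0,"dz":-0.48,"roll":0,"fingers":1},{"dx":0,"dy":0,"dz":-0.48,"roll":0,"fingers":1},{"dx":0,"dy":0,"dz":-0.48,"roll":0,"fingers":1},{"dx":0,"dy":0,"dz":-0.48,"roll":0,"fingers":1},{"dx":0,"dy":0,"dz":-0.48,"roll":0,"fingers":1},{"dx":-0.45,"dy":-0.18,"dz":0,"roll":0,"fingers":1},{"dx":-0.45,"dy":-0.18,"dz":0,"roll":0,"fingers":1},{"dx":-0.45,"dy":-0.18,"dz":0,"roll":0,"fingers":1},{"dx":-0.45,"dy":-0.18,"dz":0,"roll":0,"fingers":1},{"dx":-0.45,"dy":-0.18,"dz":0,"roll":0,"fingers":1},{"dx":-0.45,"dy":-0.18,"dz":0,"roll":0,"fingers":1},{"dx":-0.45,"dy":-0.18,"dz":0,"roll":0,"fingers":1},{"dx":-0.45,"dy":-0.18,"dz":0,"roll":0,"fingers":1},{"dx":-0.45,"dy":-0.18,"dz":0,"roll":0,"fingers":1},{"dx":-0.45,"dy":-0.18,"dz":0,"roll":0,"fingers":1},{"dx":-0.45,"dy":-0.18,"dz":0,"roll":0,"fingers":1},{"dx":-0.45,"dy":-0.18,"dz":0,"roll":0,"fingers":1}]'

```text
time: 8.52
tool_pos: [0.6629, -0.1742, 0.3885]
tcp_rot: [-0.61, -3.081, -0.0]
wrist_force: [-0.0, -0.2, 1.0]
width: 0.003
```

Request:
play_rows --rows '[{"dx":0,"dy":0,"dz":0.3,"roll":0,"fingers":1},{"dx":0,"dy":0,"dz":0.3,"roll":0,"fingers":1},{"dx":0,"dy":0,"dz":0.3,"roll":0,"fingers":1},{"dx":0,"dy":0,"dz":0.3,"roll":0,"fingers":1},{"dx":0,"dy":0,"dz":0.3,"roll":0,"fingers":1},{"dx":0,"dy":0,"dz":0.3,"roll":0,"fingers":1},{"dx":0,"dy":0,"dz":0.3,"roll":0,"fingers":1},{"dx":0,"dy":0,"dz":0.3,"roll":0,"fingers":1},{"dx":0,"dy":0,"dz":0.3,"roll":0,"fingers":1},{"dx":0,"dy":0,"dz":0,"roll":0,"fingers":1},{"dx":0,"dy":0,"dz":0,"roll":0,"fingers":1}]'

```text
time: 9.43
tool_pos: [0.6617, -0.1734, 0.2794]
tcp_rot: [-0.61, -3.08, -0.0]
wrist_force: [0.1, -0.2, -0.0]
width: 0.004
```

```bash
python3 look.py w4; python3 - <<'E'
from workcell import vision
import cv2,numpy as np
o=[]
for n,(x,y) in (("scene",(110,40)),("side",(220,100))):
    d=vision.read_camera(n);o.append(cv2.resize(d["pixels"][y:y+200,x:x+160,::-1],(400,500)))
cv2.imwrite("pics/c4.png",np.hstack(o))
E
```

```text
9.4833 [ 0.6622 -0.1736  0.2807] [-0.61  -3.082  0.   ] -0.002764099729760164 [-0.29  0.27  1.55 -0.    1.33 -1.47] [ 1.  -0.5  0.4]
yellow 1308 [ 0.6568 -0.1718  0.2079] [0.06  0.082 0.012]
bell 412 [ 0.4812 -0.3366  0.0589] [0.021 0.022 0.01 ]
```

View pics/c4.png

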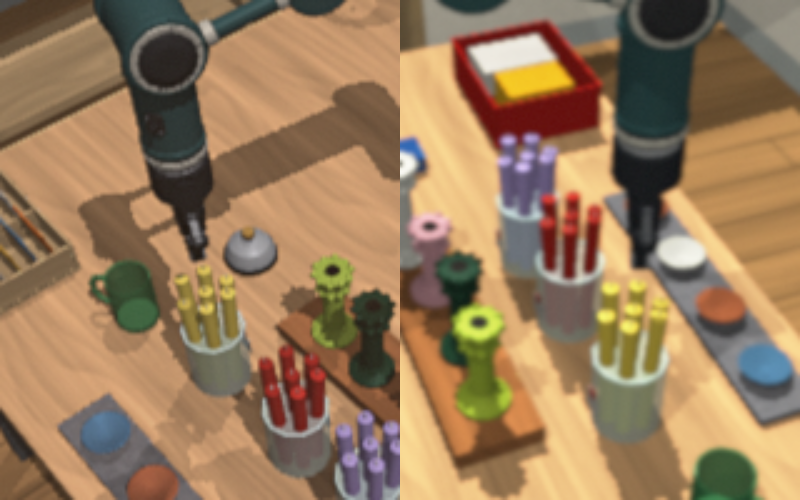

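The crop shows the fingertips above the middle of the yellow bundle in both views, about 7 cm up. I'll check the jar's axis with a circle fit to its wall before the final lowering.

```bash
python3 - <<'E'
from h import *
from scipy.optimize import least_squares
for n in("scene","side"):
    d=np.load(n+".npz");P=cloud(d)
    m=(np.hypot(P[...,0]-.66,P[...,1]+.171)<.06)&(P[...,2]>.02)&(P[...,2]<.1);Q=P[m]
    f=least_squares(lambda c:np.hypot(Q[:,0]-c[0],Q[:,1]-c[1])-.046,[.66,-.17],loss="soft_l1",f_scale=.003);print(n,len(Q),f.x,np.abs(f.fun).mean())
E
```

```text
scene 322 [ 0.66337713 -0.17218936] 0.0011809683432807412
side 498 [ 0.66098248 -0.17298806] 0.001072213220772552
```

The axis is at (0.662,-0.1725), and the tool is over it. I'll lower 18 mm and hold.

Request:
play_rows --rows '[{"dx":0,"dy":0,"dz":0.15,"roll":0,"fingers":1},{"dx":0,"dy":0,"dz":0.15,"roll":0,"fingers":1},{"dx":0,"dy":0,"dz":0.15,"roll":0,"fingers":1},{"dx":0,"dy":0,"dz":0,"roll":0,"fingers":1},{"dx":0,"dy":0,"dz":0,"roll":0,"fingers":1},{"dx":0,"dy":0,"dz":0,"roll":0,"fingers":1},{"dx":0,"dy":0,"dz":0,"roll":0,"fingers":1},{"dx":0,"dy":0,"dz":0,"roll":0,"fingers":1},{"dx":0,"dy":0,"dz":0,"roll":0,"fingers":1},{"dx":0,"dy":0,"dz":0,"roll":0,"fingers":1},{"dx":0,"dy":0,"dz":0,"roll":0,"fingers":1},{"dx":0,"dy":0,"dz":0,"roll":0,"fingers":1},{"dx":0,"dy":0,"dz":0,"roll":0,"fingers":1},{"dx":0,"dy":0,"dz":0,"roll":0,"fingers":1},{"dx":0,"dy":0,"dz":0,"roll":0,"fingers":1},{"dx":0,"dy":0,"dz":0,"roll":0,"fingers":1},{"dx":0,"dy":0,"dz":0,"roll":0,"fingers":1},{"dx":0,"dy":0,"dz":0,"roll":0,"fingers":1},{"dx":0,"dy":0,"dz":0,"roll":0,"fingers":1},{"dx":0,"dy":0,"dz":0,"roll":0,"fingers":1}]'

```text
time: 11.25
tool_pos: [0.6622, -0.1736, 0.2628]
tcp_rot: [-0.61, -3.082, 0.0]
wrist_force: [0.1, -0.8, -0.4]
width: -0.0
```

Request:
play_rows --rows '[{"dx":0,"dy":0,"dz":0,"roll":0,"fingers":1},{"dx":0,"dy":0,"dz":0,"roll":0,"fingers":1},{"dx":0,"dy":0,"dz":0,"roll":0,"fingers":1},{"dx":0,"dy":0,"dz":0,"roll":0,"fingers":1},{"dx":0,"dy":0,"dz":0,"roll":0,"fingers":1},{"dx":0,"dy":0,"dz":0,"roll":0,"fingers":1},{"dx":0,"dy":0,"dz":0,"roll":0,"fingers":1},{"dx":0,"dy":0,"dz":0,"roll":0,"fingers":1},{"dx":0,"dy":0,"dz":0,"roll":0,"fingers":1},{"dx":0,"dy":0,"dz":0,"roll":0,"fingers":1},{"dx":0,"dy":0,"dz":0,"roll":0,"fingers":1},{"dx":0,"dy":0,"dz":0,"roll":0,"fingers":1},{"dx":0,"dy":0,"dz":0,"roll":0,"fingers":1},{"dx":0,"dy":0,"dz":0,"roll":0,"fingers":1},{"dx":0,"dy":0,"dz":0,"roll":0,"fingers":1},{"dx":0,"dy":0,"dz":0,"roll":0,"fingers":1},{"dx":0,"dy":0,"dz":0,"roll":0,"fingers":1},{"dx":0,"dy":0,"dz":0,"roll":0,"fingers":1}]'

```text
time: 12.75
tool_pos: [0.6622, -0.1736, 0.2628]
tcp_rot: [-0.61, -3.082, 0.0]
wrist_force: [-0.1, -0.4, 0.9]
width: -0.004
```

Request:
play_rows --rows '[{"dx":0,"dy":0,"dz":-0.38,"roll":0,"fingers":1},{"dx":0,"dy":0,"dz":-0.38,"roll":0,"fingers":1},{"dx":0,"dy":0,"dz":-0.38,"roll":0,"fingers":1},{"dx":0,"dy":0,"dz":-0.38,"roll":0,"fingers":1},{"dx":0,"dy":0,"dz":-0.38,"roll":0,"fingers":1},{"dx":0,"dy":0,"dz":-0.38,"roll":0,"fingers":1},{"dx":0,"dy":0,"dz":-0.38,"roll":0,"fingers":1},{"dx":0,"dy":0,"dz":-0.38,"roll":0,"fingers":1},{"dx":0.22,"dy":-0.46,"dz":0,"roll":0,"fingers":1},{"dx":0.22,"dy":-0.46,"dz":0,"roll":0,"fingers":1},{"dx":0.22,"dy":-0.46,"dz":0,"roll":0,"fingers":1},{"dx":0.22,"dy":-0.46,"dz":0,"roll":0,"fingers":1},{"dx":0.22,"dy":-0.46,"dz":0,"roll":0,"fingers":1},{"dx":0.22,"dy":-0.46,"dz":0,"roll":0,"fingers":1},{"dx":0.22,"dy":-0.46,"dz":0,"roll":0,"fingers":1},{"dx":0.22,"dy":-0.46,"dz":0,"roll":0,"fingers":1},{"dx":0.22,"dy":-0.46,"dz":0,"roll":0,"fingers":1},{"dx":0.22,"dy":-0.46,"dz":0,"roll":0,"fingers":1},{"dx":0.22,"dy":-0.46,"dz":0,"roll":0,"fingers":1},{"dx":0.22,"dy":-0.46,"dz":0,"roll":0,"fingers":1}]'

```text
time: 14.42
tool_pos: [0.4796, -0.338, 0.3845]
tcp_rot: [0.61, 3.082, -0.0]
wrist_force: [-0.2, -0.5, -0.2]
width: 0.001
```

Request:
play_rows --rows '[{"dx":0,"dy":0,"dz":0.5,"roll":0,"fingers":1},{"dx":0,"dy":0,"dz":0.5,"roll":0,"fingers":1},{"dx":0,"dy":0,"dz":0.5,"roll":0,"fingers":1},{"dx":0,"dy":0,"dz":0.5,"roll":0,"fingers":1},{"dx":0,"dy":0,"dz":0.5,"roll":0,"fingers":1},{"dx":0,"dy":0,"dz":0.5,"roll":0,"fingers":1},{"dx":0,"dy":0,"dz":0.5,"roll":0,"fingers":1},{"dx":0,"dy":0,"dz":0.5,"roll":0,"fingers":1},{"dx":0,"dy":0,"dz":0.5,"roll":0,"fingers":1},{"dx":0,"dy":0,"dz":0.5,"roll":0,"fingers":1},{"dx":0,"dy":0,"dz":0.5,"roll":0,"fingers":1},{"dx":0,"dy":0,"dz":0.5,"roll":0,"fingers":1},{"dx":0,"dy":0,"dz":0.5,"roll":0,"fingers":1},{"dx":0,"dy":0,"dz":0,"roll":0,"fingers":1},{"dx":0,"dy":0,"dz":0,"roll":0,"fingers":1},{"dx":0,"dy":0,"dz":0,"roll":0,"fingers":1}]'

```text
time: 15.75
tool_pos: [0.4811, -0.338, 0.1255]
tcp_rot: [0.61, 3.081, -0.001]
wrist_force: [-0.5, -0.6, 0.1]
width: -0.001
```

```bash
python3 look.py w5; python3 - <<'E'
from workcell import vision
import cv2,numpy as np
o=[]
for n,(x,y) in (("scene",(160,70)),("side",(220,240))):
    d=vision.read_camera(n);o.append(cv2.resize(d["pixels"][y:y+120,x:x+100,::-1],(400,480)))
cv2.imwrite("pics/c5.png",np.hstack(o))
E
```

```text
15.8 [ 0.4815 -0.3382  0.1261] [ 6.100e-01  3.079e+00 -2.000e-03] -0.0017679391378960007 [-0.65  0.21  1.91  0.    1.02 -1.83] [ 0.  -0.5  0.6]
bell 785 [ 0.4799 -0.3365  0.0588] [0.021 0.021 0.009]
```

View pics/c5.png

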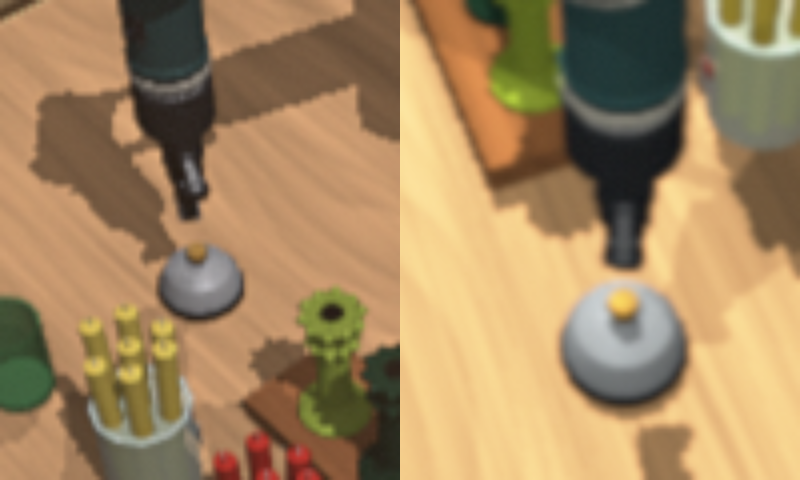

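The tips are centred about 45 mm above the brass button in both views. I'll lower to just above contact, then press slowly and watch the force.

Request:
play_rows --rows '[{"dx":0,"dy":0,"dz":0.2,"roll":0,"fingers":1},{"dx":0,"dy":0,"dz":0.2,"roll":0,"fingers":1},{"dx":0,"dy":0,"dz":0.2,"roll":0,"fingers":1},{"dx":0,"dy":0,"dz":0.2,"roll":0,"fingers":1},{"dx":0,"dy":0,"dz":0.2,"roll":0,"fingers":1},{"dx":0,"dy":0,"dz":0,"roll":0,"fingers":1},{"dx":0,"dy":0,"dz":0.05,"roll":0,"fingers":1},{"dx":0,"dy":0,"dz":0.05,"roll":0,"fingers":1},{"dx":0,"dy":0,"dz":0.05,"roll":0,"fingers":1},{"dx":0,"dy":0,"dz":0.05,"roll":0,"fingers":1},{"dx":0,"dy":0,"dz":0,"roll":0,"fingers":1},{"dx":0,"dy":0,"dz":0,"roll":0,"fingers":1},{"dx":0,"dy":0,"dz":0,"roll":0,"fingers":1}]'

```text
time: 16.98
tool_pos: [0.4806, -0.3375, 0.0768]
tcp_rot: [0.61, 3.082, -0.0]
wrist_force: [-2.4, 1.4, 3.9]
width: 0.003
```

Request:
play_rows --rows '[{"dx":0,"dy":0,"dz":0.03,"roll":0,"fingers":1},{"dx":0,"dy":0,"dz":0,"roll":0,"fingers":1},{"dx":0,"dy":0,"dz":0,"roll":0,"fingers":1}]'

```text
time: 17.23
tool_pos: [0.4806, -0.3376, 0.0754]
tcp_rot: [0.61, 3.081, -0.0]
wrist_force: [-1.2, 1.6, 3.4]
width: 0.001
```

Request:
play_rows --rows '[{"dx":0,"dy":0,"dz":0.02,"roll":0,"fingers":1},{"dx":0,"dy":0,"dz":0,"roll":0,"fingers":1},{"dx":0,"dy":0,"dz":0,"roll":0,"fingers":1}]'

```text
time: 17.48
tool_pos: [0.4806, -0.3376, 0.0748]
tcp_rot: [0.61, 3.082, -0.0]
wrist_force: [-2.3, 2.1, 4.9]
width: -0.002
```

Request:
play_rows --rows '[{"dx":0,"dy":0,"dz":0.02,"roll":0,"fingers":1},{"dx":0,"dy":0,"dz":0,"roll":0,"fingers":1},{"dx":0,"dy":0,"dz":0,"roll":0,"fingers":1}]'

```text
time: 17.73
tool_pos: [0.4807, -0.3376, 0.0747]
tcp_rot: [0.61, 3.081, -0.0]
wrist_force: [-3.2, 2.3, 10.2]
width: 0.005
```

Request:
play_rows --rows '[{"dx":0,"dy":0,"dz":-0.1,"roll":0,"fingers":1},{"dx":0,"dy":0,"dz":-0.2,"roll":0,"fingers":1},{"dx":0,"dy":0,"dz":-0.4,"roll":0,"fingers":1},{"dx":0,"dy":0,"dz":-0.4,"roll":0,"fingers":1},{"dx":0,"dy":0,"dz":-0.4,"roll":0,"fingers":1},{"dx":0,"dy":0,"dz":-0.4,"roll":0,"fingers":1},{"dx":0,"dy":0,"dz":-0.4,"roll":0,"fingers":1},{"dx":0,"dy":0,"dz":-0.4,"roll":0,"fingers":1},{"dx":0,"dy":0,"dz":-0.4,"roll":0,"fingers":1},{"dx":0,"dy":0,"dz":0,"roll":0,"fingers":1},{"dx":0,"dy":0,"dz":0,"roll":0,"fingers":1},{"dx":0,"dy":0,"dz":0,"roll":0,"fingers":1}]'

```text
time: 18.73
tool_pos: [0.4801, -0.3372, 0.1966]
tcp_rot: [-0.61, -3.081, -0.001]
wrist_force: [0.2, 0.0, -0.6]
width: -0.006
```

```bash
python3 look.py w6; python3 - <<'E'
from workcell import vision
import cv2
from h import *
d=vision.read_camera("scene");P=cloud(d)
m=(np.hypot(P[...,0]-.481,P[...,1]+.337)<.012)&(P[...,2]<.08)&(d["depth"]>0);print("bell top z",np.percentile(P[m][:,2],95),P[m][:,2].max())
cv2.imwrite("pics/end.png",d["pixels"][:,:,::-1])
E
```

```text
18.7833 [ 0.4798 -0.3369  0.196 ] [-6.10e-01 -3.08e+00 -2.00e-03] 0.003210246409118883 [-0.65  0.14  1.86  0.    1.15 -1.83] [-0.8  0.1 -0.6]
bell 443 [ 0.4801 -0.3367  0.0593] [0.021 0.021 0.01 ]
bell top z 0.06342083653424234 0.06517913654078736
```

View pics/end.png

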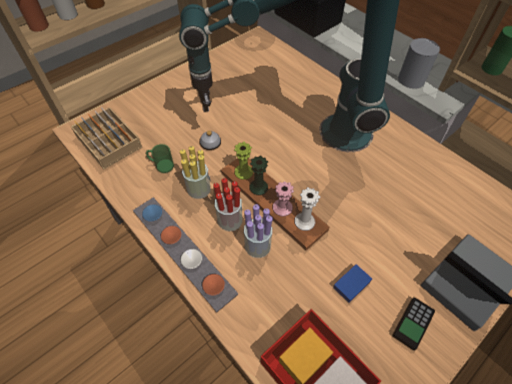

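The force jump to 10 N marks the end stop, so the plunger went fully down. It is back up at about 0.062 m, everything stands where it was, and the arm is clear above the bell.

```bash
python3 -c "
from workcell import bot
print(bot.finish_job())"
```

```text
the job is handed in; nothing more can be done
None
```

The job is done and handed in at about 19 s; no verdict came back.

- **Dark green candlestick:** I pointed with the fingers shut, the tips about 36 mm above the middle of its top, and held for about 3 s.
- **Jar of yellow candles:** I pointed the same way, the tips about 34 mm above the middle of the candles, and held for about 3 s.
- **Bell:** I pressed the plunger to its end stop, about 6 mm of travel. The vertical force rose from about 5 N to 10 N at the stop, well past the 4 mm ring point. The ring itself can't be sensed, so I infer it from the travel and force.

**Last checks:** the depth image shows the button top at 63–65 mm, so the plunger is back up (62 mm nominal, within camera error). The wrist force is near zero, with the arm clear above the bell. In the final picture, the candlesticks, jars, mug and gift box look unmoved.

**What failed or disagreed:**
- My first two move calls were refused because some fields were missing, and nothing moved.
- Hand-picked pixels for the yellow jar differed by about 3 cm between the two cameras. I used circle fits to the jar wall instead, which agreed to about 2.5 mm.

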